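# Shut off the main isolator at the charging stall

### The job

The sockets of this phone-charging stall have to be switched off. Push the cover of the grey isolator box aside by its upright rib, away from the robot all the way to its stop, and then push the uncovered handle that is marked by a round disc at its end clockwise (seen from above) all the way to its stop, so that it lies across the box. Only push: do not lift the cover out of its runners, leave the straight handle as it is, do not disturb the phone, the tape roll and the charger beside the box, and finish clear of everything.

Things in the scene. Friction and masses are not known exactly. Their poses are not given: they have to be found in the camera images.
- iso_box: Grey steel box fixed to the table, 270 (x) by 260 (y) by 50 mm high; origin at the centre of its underside, x away from the robot (yaw within 0.35 rad), y left. Near half: open chamber, inside x -130 to 0, y -125 to 125 mm, floor at 6 mm, walls 5 mm. Far half: closed bay. Two black handles in the chamber, pivots at box x -28, y -60 and +40 mm; which is where varies.
- cover_run (a joint): Sliding of the cover along the box's +x (m): 0 = chamber closed, 0.125 = stop, chamber fully open. Starts between 0 and 0.02. About 2 N of friction; it stays where it is left.
- cover_rib (a point): Middle of the top edge of the upright rib on the aluminium cover, 81 mm above the table. The rib is 8 mm thick (box x), 120 mm long (box y) and stands 24 mm above the cover plate, whose upper face is at 57 mm. The plate is 130 (x) by 258 (y) by 5 mm; the rib stands 50 mm from its edge nearest the robot.
- cover (a joint): How far the cover has been lifted out of its runners (m): 0 = lying in them. It is held down by its weight only (0.4 kg).
- main_handle (a joint): Turn of the disc-ended (marked) handle (rad) about its upright pivot: 0 = on, pointing along the box's -x, towards the robot; grows clockwise seen from above; 1.571 = shut, at its stop, pointing along the box's +y. Starts between 0 and 0.25. Needs about 1.5 N at the disc and stays where it is left.
- main_pivot (a point): On the pivot axis of the disc-ended handle, 37 mm above the table, level with the top of its hub (26 mm diameter).
- main_end (a point): Centre of the round disc at the end of the marked handle, 55 mm from the pivot axis. The disc is 32 mm in diameter and 20 mm high, from 16 to 36 mm above the table, black plastic; this point lies on its top face, at 36 mm. A 12 mm wide bar joins it to the hub.
- plain_end (a point): Point on the straight handle 55 mm from its pivot axis, 36 mm above the table (its top is at 35 mm). This handle is a straight black bar 12 mm wide, 71 mm from pivot axis to tip, with no disc; it starts turned 0 to 0.25 rad clockwise from pointing along the box's -x, and must stay so.
- phone: Loose black key phone lying flat to the left of the box, 105 by 46 by 14 mm; origin at the centre of its underside.
- tape_roll: Loose roll of pale tape lying flat to the right of the box, 72 mm in diameter, 24 mm high; origin at the centre of its underside.
- charger: Loose black plug charger to the right of the box, a 42 mm block, 44 mm high, with two 18 mm pins upwards; origin at the centre of its underside.

How it is judged:
On the way, in this order (a step that is already met when the one before it is completed fails the run):
1. the cover is pushed aside to its stop (value of joint cover_run above 0.112 m), for 0.2 s.
2. the disc-ended handle is pushed shut (value of joint main_handle above 1.45 rad), for 0.2 s.
At the end, for the whole second after the job is handed in: The cover lies in its runners within 13 mm of its open stop (125 mm), the disc-ended handle is turned past 1.45 rad (stop at 1.571), the end of the straight handle is within 12 mm of where it was, and the phone, tape roll and charger are within 20 mm of where they were (value of joint cover_run above 0.112 m and value of joint cover below 0.005 m and value of joint main_handle above 1.45 rad and distance of plain_end from where it was at the start of the episode below 0.012 m and distance of each of phone, tape_roll, charger from where it was at the start of the episode below 0.02 m); the robot touches nothing.
It fails at once if the cover is lifted out of its runners by more than 10 mm (value of joint cover above 0.01 m).
It fails at once if the straight handle is moved (its end by more than 12 mm) (distance of plain_end from where it was at the start of the episode above 0.012 m).
It fails at once if the phone, the tape roll or the charger is lifted, carried or pushed by more than 20 mm (distance of any of phone, tape_roll, charger from where it was at the start of the episode above 0.02 m).
It also fails if it takes over 48 s, if anything falls off the work surface, if the arm or the gripper's body presses on something with over 40 N, if the wrist force passes 120 N, or if a joint passes its speed limit or range.

### The arm

A 7-joint arm with a two-finger parallel gripper is mounted at the origin on the work surface. World frame = base frame: x ahead of the robot, y to its left, z up, the work surface at z = 0. Lengths are in m, angles in rad, forces in N, time in s.
With the tool pointing down it reaches from about 0.425 to 0.925 m from the base axis. Payload 6.8 kg.
Tool frame: the origin (TCP) lies midway between the tips of the shut fingers; the grasp point (between the pads) lies 19 mm behind it; z points along the fingers, y is the direction in which the jaws open and shut (so a half turn about z gives the same grasp; the last joint's range is limited). The gripper opens to 88 mm and grips with 3 to 60 N. Pads are 20 mm wide; open, the fingers measure 115 mm over their backs; the gripper's body (75 mm by 178 mm) begins 61 mm behind the grasp point.
Start: joints at [-1.322, 0.477, 0.022, 1.555, -0.011, 1.109, -0.083], TCP at [0.236, 0.633, 0.223] pointing down, gripper open.
Joint ranges: [-2.96, 2.96], [-0.34, 2.1], [-1.41, 1.46], [0.24, 2.44], [-1.37, 4.51], [0.17, 1.92], [-2.96, 2.96]. Speed limits (rad/s): [2.39, 2.39, 3.14, 3.14, 3.14, 3.14, 3.14].

### API

Orientations are given as a unit quaternion [w, x, y, z].
In Python, from rig import arm, eyes, hand_in gives the robot as it stands. The module is installed in compiled form; this text tells all that it offers.
- The arm moves only by the tool drive_tool, never from a script. Its argument "rows" is one flat list of numbers, 6 for each row, row after row: the shift along the tool's x, y, z in cm, then the turn, a rotation vector about the tool's x, y, z in rad. In form: [tx, ty, tz, wx, wy, wz, tx, ty, tz, wx, wy, wz, ...]. A call has 1 to 10 rows; each row is the pose to reach, as a shift and turn from the pose commanded when the call began, along the tool's axes at that moment; what a row does not reach only later rows make up. A row lasts 1/8 s, in which the tool goes at most 62.5 mm and 10.7 degrees, less where a joint would pass 70% of its speed; a pose out of reach is approached as far as the arm can. A call with a gripper value outside its range is refused whole. "gripper" is the opening in per cent of the stroke, from 0 (shut) to 100 (fully open), set as the call begins (left out, the last holds). The fingers move at their own pace and stop on an object; the grip force is fixed at half the most. Time passes only in rows, so rows that repeat a pose let the fingers close. It gives the time, the measured TCP pose, the force and the opening at its end, in the units of the state.
- arm.get_obs(): the state, without advancing time (a new reading comes with each control period).
- eyes.snapshot(name): name is "side" or "top"; returns a dict with "pixels" (420x560x3 uint8, red, green, blue), "depth" (420x560 float32, m along the optical axis (not along the pixel's ray), 0 where there is no reading), "fx", "fy", "cx", "cy" (pixels), "R" (3x3) and "t" (3): a world point X has camera coordinates R X + t. Camera axes: x right, y down, z forward; pixel columns grow to the right and rows downward; lengths in m; the calibration is good to about 2 mm. A picture is of the moment at which its call begins.
- hand_in(): hands the job in, once; it reports no verdict.
The state is a dict: "time": time; "q": joint angles; "qvel": joint speeds; "tau": joint torques, N m; "tool_pos": TCP position; "tool_rot": TCP orientation; "contact_force": force on the tool from outside, world axes, zero at the start; "torque": the same for the moment, N m; "gripper_width": finger opening in m.
Only numpy, scipy, OpenCV 4.12 (cv2) and the standard library are available. Lean on these libraries where they do the work, as an engineer would, in place of code of your own. Each camera call takes 0.05 s, during which the arm holds its last target.

## Working session

There is one attempt and no reset: what is moved stays moved. The work goes in short steps, Python scripts to look and compute and a tool call to move; the robot and the scene stay as the last step left them, time stands still between calls to the robot, and variables do not carry over. Pictures are saved under pics/ and viewed, and the job is handed in when it is done.

Besides the shell and the picture viewer there is one more tool, called after "Call:" in YAML: its name, and indented under it one key for each argument. drive_tool: Moves the arm, as the interface text tells. Its arguments: {"type":"object","properties":{"rows":{"type":"array"},"gripper":{"type":"number"}},"required":["rows"]}

```bash
mkdir -p pics; ls; python3 - <<'E'
from rig import arm, eyes
import cv2,numpy as np,pickle
o=arm.get_obs(); print({k:np.round(v,3) for k,v in o.items()})
for n in("top","side"):
    s=eyes.snapshot(n); pickle.dump(s,open(f"{n}0.pkl","wb"))
    cv2.imwrite(f"pics/{n}0.png",s["pixels"][:,:,::-1])
    print(n,s["fx"],s["fy"],s["cx"],s["cy"],np.round(s["R"],3).tolist(),np.round(s["t"],3))
E
```

```text
pics
{'time': np.float64(0.0), 'q': array([-1.322,  0.478,  0.022,  1.556, -0.012,  1.109, -0.083]), 'qvel': array([ 0.001, -0.   ,  0.   , -0.003,  0.002, -0.   ,  0.   ]), 'tau': array([-0.0000e+00, -5.8286e+01,  1.5350e+00, -2.7262e+01, -5.4000e-02,
        1.7000e-02,  0.0000e+00]), 'tool_pos': array([0.236, 0.632, 0.222]), 'tool_rot': array([-0.   ,  0.177,  0.984, -0.001]), 'contact_force': array([-0.721, -0.305, -0.19 ]), 'torque': array([0.004, 0.037, 0.002]), 'gripper_width': np.float64(0.088)}
top 401.3423417467035 401.3423417467035 273.6096453141299 201.9168747592361 [[0.01, -1.0, 0.018], [-0.984, -0.013, -0.176], [0.177, -0.016, -0.984]] [0.057 0.626 0.811]
side 514.293192437457 514.293192437457 286.0674125458398 212.73895663192576 [[0.834, -0.551, 0.019], [-0.369, -0.584, -0.723], [0.409, 0.597, -0.69]] [-0.472  0.304  0.964]
```

View pics/top0.png

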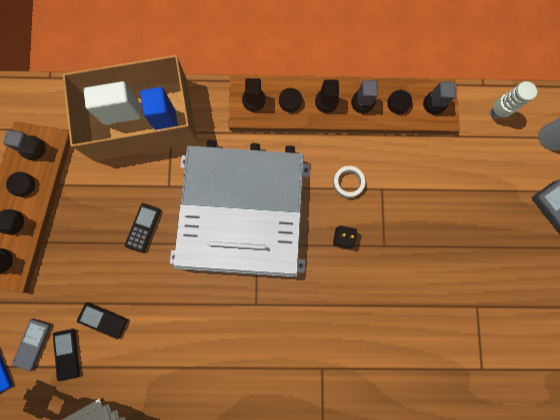

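View pics/side0.png

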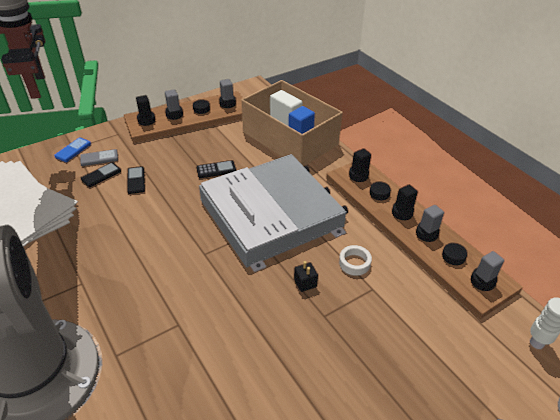

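The top view shows the box with corners near (187,147), (303,152), (298,275) and (174,270). The rib runs from (208,243) to (269,249). The phone is at (143,228), the tape roll at (349,182) and the charger at (345,237). Next I'll measure the box and rib.

```bash
cat > h.py <<'E'
import numpy as np,cv2,pickle
def cloud(s):
    d=s["depth"]; v,u=np.mgrid[0:d.shape[0],0:d.shape[1]]
    P=np.stack([(u-s["cx"])/s["fx"]*d,(v-s["cy"])/s["fy"]*d,d],-1)
    return (P-s["t"])@s["R"]
def ray(s,u,v,z):
    r=s["R"].T@np.array([(u-s["cx"])/s["fx"],(v-s["cy"])/s["fy"],1]); c=-s["R"].T@s["t"]
    return c+r*(z-c[2])/r[2]
def proj(s,X):
    c=s["R"]@np.array(X)+s["t"]; return s["fx"]*c[0]/c[2]+s["cx"],s["fy"]*c[1]/c[2]+s["cy"]
E
python3 - <<'E'
from h import *
s=pickle.load(open("top0.pkl","rb"))
for n,p,z in [("FL",(187,147),.05),("FR",(303,152),.05),("NR",(298,274),.057),("NL",(175,270),.057),("ribL",(208,243),.081),("ribR",(269,248.5),.081),("seamL",(181,206),.057),("seamR",(301,210),.057),("phone",(143,228),.014),("tape",(349,182),.024),("chg",(345,237),.044)]:
    print(n,np.round(ray(s,*p,z),4))
P=cloud(s)
print("valid",(s["depth"]>0).mean())
roi=np.zeros(P.shape[:2],bool); roi[140:280,170:312]=1
ok=roi&(s["depth"]>0)
for lo,hi in((.066,.09),(.052,.062),(.044,.052)):
    m=ok&(P[...,2]>lo)&(P[...,2]<hi); q=P[m]
    r=cv2.minAreaRect(q[:,:2].astype(np.float32)*1000); print(lo,m.sum(),r,np.median(q[:,2]))
for n in("top","side"):
    s=pickle.load(open(f"{n}0.pkl","rb")); y,x={"top":(130,165),"side":(140,190)}[n]
    cv2.imwrite(f"pics/{n}0c.png",cv2.resize(s["pixels"][y:y+150,x:x+200,::-1],None,fx=4,fy=4,interpolation=cv2.INTER_CUBIC))
E
```

```text
FL [0.7472 0.2576 0.05  ]
FR [0.7397 0.     0.05  ]
NR [0.4725 0.0119 0.057 ]
NL [0.4782 0.2682 0.057 ]
ribL [0.5332 0.1984 0.081 ]
ribR [0.5234 0.0732 0.081 ]
seamL [0.6133 0.2626 0.057 ]
seamR [0.608  0.0053 0.057 ]
phone [0.5698 0.3535 0.014 ]
tape [ 0.6789 -0.1065  0.024 ]
chg [ 0.5522 -0.0908  0.044 ]
valid 0.9959651360544217
0.066 251 ((531.3222045898438, 141.27691650390625), (119.53642272949219, 8.0799560546875), 86.70006561279297) 0.08034255501937282
0.052 7836 ((610.080322265625, 136.96292114257812), (258.797119140625, 267.93621826171875), 86.88157653808594) 0.05667321324887871
0.044 6661 ((616.4933471679688, 156.19113159179688), (298.84698486328125, 280.1775817871094), 86.75652313232422) 0.04982614343115069
```

View pics/top0c.png

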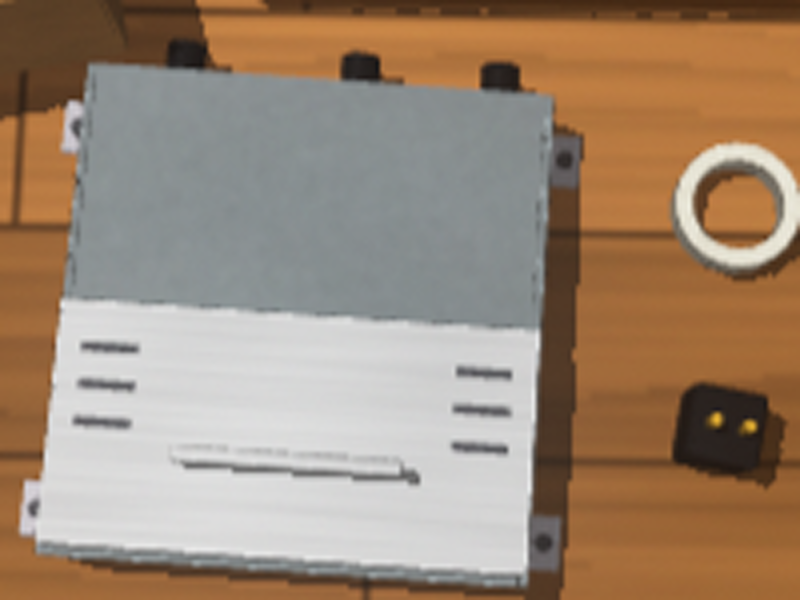

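The rib centre is about (0.531, 0.141) by depth. It measures 120 × 8 mm at z 0.080, which matches the given size. The box yaw is about -0.058 rad, its centre is near (0.609, 0.137), and the cover run is about 4 mm. I'll bring the shut fingers over to the near side of the rib.

Call:
drive_tool:
  rows: [-5,-4.5,0,0,0,-0.04,-10,-9,0,0,0,-0.08,-15,-13.5,0,0,0,-0.12,-20,-18,0,0,0,-0.16,-25,-22.5,0,0,0,-0.2,-30,-27,0,0,0,-0.24,-35,-31.5,0,0,0,-0.27,-39,-35,0,0,0,-0.298,-41.2,-36.8,0,0,0,-0.298,-41.2,-36.8,0,0,0,-0.298]
  gripper: 0

```text
time: 1.35
tool_pos: [0.4947, 0.1391, 0.2225]
tool_rot: [0.0, 0.033, 0.999, -0.001]
contact_force: [-0.4, 0.3, 0.4]
gripper_width: 0.0009
```

Call:
drive_tool:
  rows: [0,0,5,0,0,0,0,0,9,0,0,0,0,0,12,0,0,0,0,0,14,0,0,0,0,0,15.5,0,0,0,0,0,15.5,0,0,0,0,0,15.5,0,0,0]

```text
time: 2.22
tool_pos: [0.4937, 0.1442, 0.0683]
tool_rot: [0.0, 0.029, 1.0, 0.0]
contact_force: [0.2, -1.3, 0.1]
gripper_width: 0.0004
```

```bash
python3 - <<'E'
from rig import arm, eyes
import cv2,numpy as np,pickle
o=arm.get_obs(); print(o["tool_pos"],o["contact_force"],o["time"])
s=eyes.snapshot("side"); pickle.dump(s,open("side1.pkl","wb"))
cv2.imwrite("pics/side1c.png",cv2.resize(s["pixels"][140:290,190:390,::-1],None,fx=4,fy=4,interpolation=cv2.INTER_CUBIC))
E
```

```text
[0.49367267 0.14420763 0.06826538] [ 0.23102815 -1.25039961  0.13264089] 2.225
```

View pics/side1c.png

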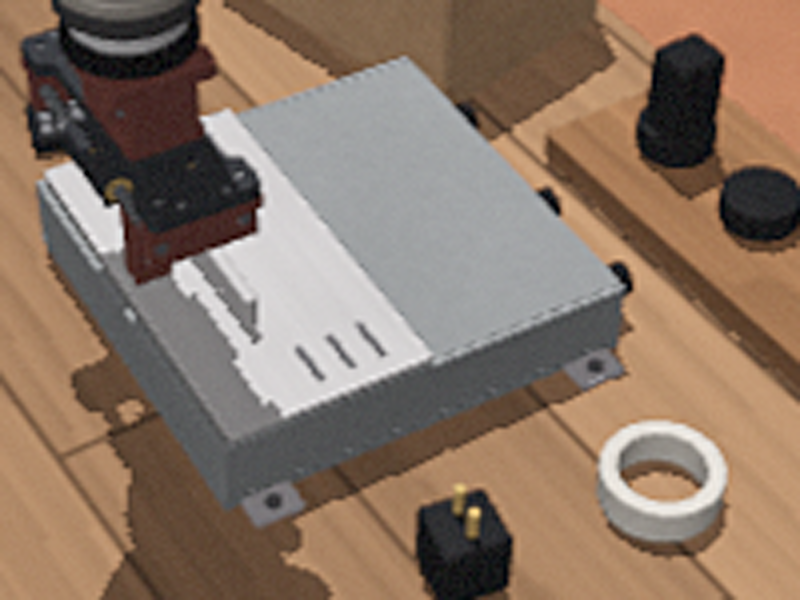

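The side view shows the fingers standing over the plate on the near side of the rib, whose right end is at about (255,320) in the crop. Nothing is touching. Now I'll push along the box's +x.

Call:
drive_tool:
  rows: [-1.5,0,0.2,0,0,0,-2.5,0,0.2,0,0,0,-4,0,0.2,0,0,0,-5.5,0,0.2,0,0,0,-7,0,0.2,0,0,0,-8.5,0,0.2,0,0,0,-10,0,0.2,0,0,0,-11.5,0,0.2,0,0,0,-13,0,0.2,0,0,0,-13,0,0.2,0,0,0]

```text
time: 3.52
tool_pos: [0.6249, 0.1354, 0.0657]
tool_rot: [0.001, 0.03, 1.0, -0.0]
contact_force: [-0.6, 0.1, 0.7]
gripper_width: 0.0008
```

Call:
drive_tool:
  rows: [-0.5,0,0,0,0,0,-1,0,0,0,0,0,-1.3,0,0,0,0,0,-1.5,0,0,0,0,0,-1.5,0,0,0,0,0]

```text
time: 4.15
tool_pos: [0.6337, 0.1351, 0.0652]
tool_rot: [-0.005, 0.029, 1.0, -0.001]
contact_force: [-13.8, -1.2, 10.1]
gripper_width: 0.0001
```

```bash
cat > snap.py <<'E'
from rig import arm, eyes
from h import *
import sys
tag=sys.argv[1]
o=arm.get_obs(); print(o["time"],np.round(o["tool_pos"],4),np.round(o["contact_force"],2))
for n,y,x in(("top",130,165),("side",140,190)):
    s=eyes.snapshot(n); pickle.dump(s,open(f"{n}{tag}.pkl","wb"))
    cv2.imwrite(f"pics/{n}{tag}c.png",cv2.resize(s["pixels"][y:y+150,x:x+200,::-1],None,fx=4,fy=4,interpolation=cv2.INTER_CUBIC))
E
python3 snap.py 2
```

```text
4.15 [0.6337 0.1351 0.0652] [-13.79  -1.19  10.14]
```

View pics/side2c.png

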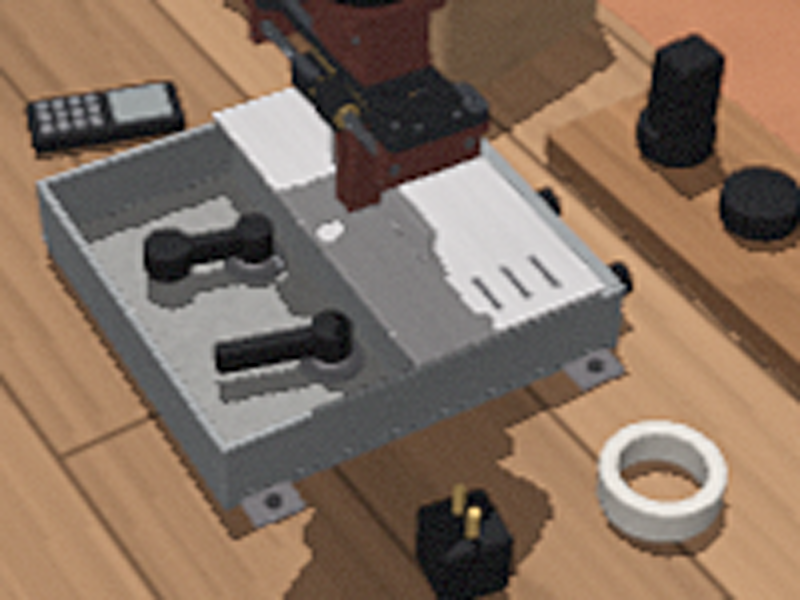

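View pics/top2c.png

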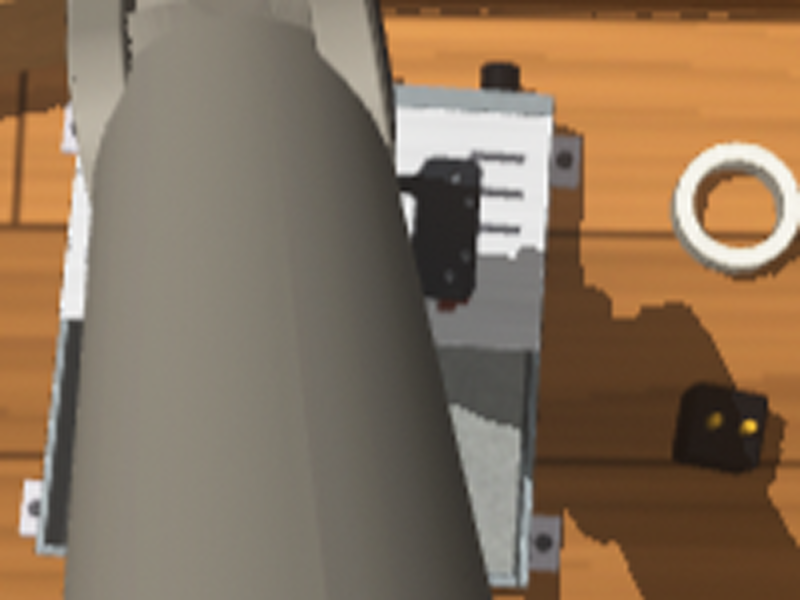

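The cover is at its stop: a 14 N reaction, and the tool is at the expected travel. The side view shows the disc handle on the left with its disc at about crop (170,250), and the plain handle on the right with its tip at (225,352). I'll measure both handles and back away from the rib.

Call:
drive_tool:
  rows: [1,0,0,0,0,0,2.5,0,0,0,0,0,4,0,0,0,0,0,4,0,0,0,0,0,4,0,-3,0,0,0,4,0,-7,0,0,0,4,0,-10,0,0,0,4,0,-10,0,0,0]

```text
time: 5.25
tool_pos: [0.6002, 0.138, 0.1684]
tool_rot: [0.003, 0.03, 1.0, 0.001]
contact_force: [-0.3, -0.2, -0.1]
gripper_width: 0.0002
```

```bash
python3 snap.py 3; cat >> h.py <<'E'
yaw=-0.0576; B=np.array([.609,.137]); bx=np.array([np.cos(yaw),np.sin(yaw)]); by=np.array([-bx[1],bx[0]])
def tobox(p): d=np.asarray(p)[...,:2]-B; return np.stack([d@bx,d@by],-1)
def toworld(x,y): return B+x*bx+y*by
E
python3 - <<'E'
from h import *
for tag in "23":
  s=pickle.load(open(f"side{tag}.pkl","rb")); P=cloud(s); b=tobox(P); im=s["pixels"].astype(int)
  m=(s["depth"]>0)&(abs(b[...,0]+.065)<.06)&(abs(b[...,1])<.12)&(im.sum(-1)<150)&(P[...,2]>.028)&(P[...,2]<.045)
  n,lab,st,c=cv2.connectedComponentsWithStats(m.astype(np.uint8))
  for i in range(1,n):
    if st[i,4]<15: continue
    q=b[lab==i]*1000; print(tag,st[i],"box mean",q.mean(0).round(1),q.min(0).round(1),q.max(0).round(1),"z",np.percentile(P[lab==i][:,2],[5,50,95]).round(4))
    near=q[q[:,0]<-58]; print("  near part",near.mean(0).round(1),near.min(0).round(1),near.max(0).round(1))
  # rib
  m=(s["depth"]>0)&(abs(b[...,0]-.045)<.03)&(abs(b[...,1])<.07)&(P[...,2]>.07)&(P[...,2]<.086)
  q=b[m]*1000; print("rib",m.sum(),q.mean(0) if len(q) else 0)
E
```

```text
5.25 [0.6002 0.138  0.1684] [-0.28 -0.16 -0.14]
2 [226 194  32  14 201] box mean [-60.2  40.6] [-98.9  24.3] [-19.8  61.7] z [0.029  0.036  0.0399]
  near part [-81.3  45.1] [-98.9  31.5] [-59.   61.7]
2 [244 218  34  13 178] box mean [-52.1 -60. ] [-98.8 -76.2] [-18.9 -43.7] z [0.0293 0.0355 0.0399]
  near part [-78.1 -53.5] [-98.8 -62.5] [-58.  -43.7]
rib 121 [ 33.36536248 -28.15330568]
3 [226 194  32  14 203] box mean [-61.5  41. ] [-98.9  23.9] [-19.6  64.6] z [0.0294 0.036  0.0404]
  near part [-81.3  45.4] [-98.9  33.1] [-58.2  64.6]
3 [244 218  34  13 193] box mean [-53.  -59.4] [-98.3 -75.7] [-17.6 -42.8] z [0.0294 0.0357 0.0393]
  near part [-77.7 -53.4] [-98.3 -61.4] [-58.5 -42.8]
rib 190 [37.73194816 -6.5968488 ]
```

View pics/side3c.png

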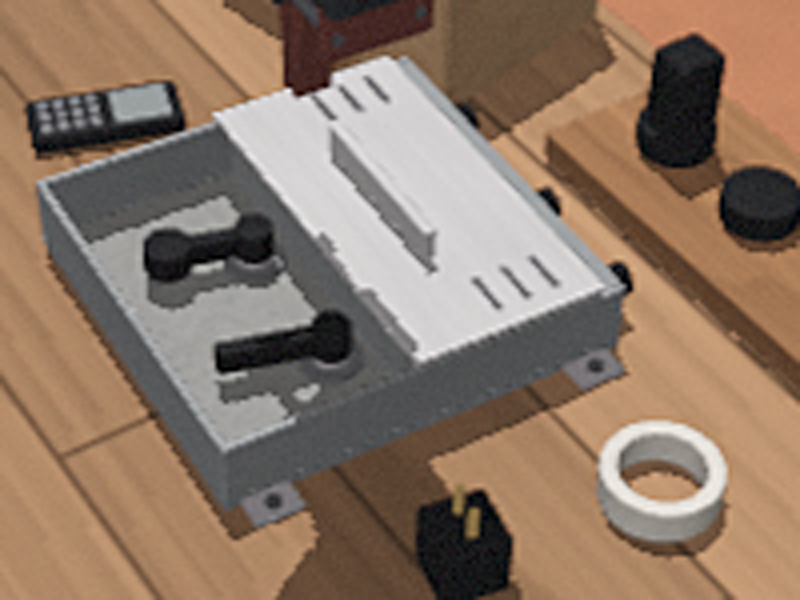

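The side view shows both handles uncovered and the cover flat in its runners. In box coordinates the disc centre is about (-82, 46) mm, so the angle is about 0.12 rad with the pivot at y +40. The plain bar tip is near (-98, -47). I'll go down between the two handles at box (-84, -4).

Call:
drive_tool:
  rows: [4,-0.2,0,0,0,0,7.5,-0.45,0,0,0,0,7.5,-0.45,0,0,0,0,7.5,-0.45,4,0,0,0,7.5,-0.45,8,0,0,0,7.5,-0.45,11,0,0,0,7.5,-0.45,11,0,0,0]

```text
time: 6.22
tool_pos: [0.5216, 0.1367, 0.053]
tool_rot: [-0.002, 0.029, 1.0, -0.001]
contact_force: [-0.2, 0.5, 1.0]
gripper_width: 0.0004
```

```bash
python3 snap.py 4; python3 -c "
from rig import arm; from h import *
print(tobox(arm.get_obs()['tool_pos']))"
```

```text
6.225 [0.5216 0.1367 0.053 ] [-0.25  0.54  0.96]
[-0.08526015 -0.00454225]
```

View pics/side4c.png

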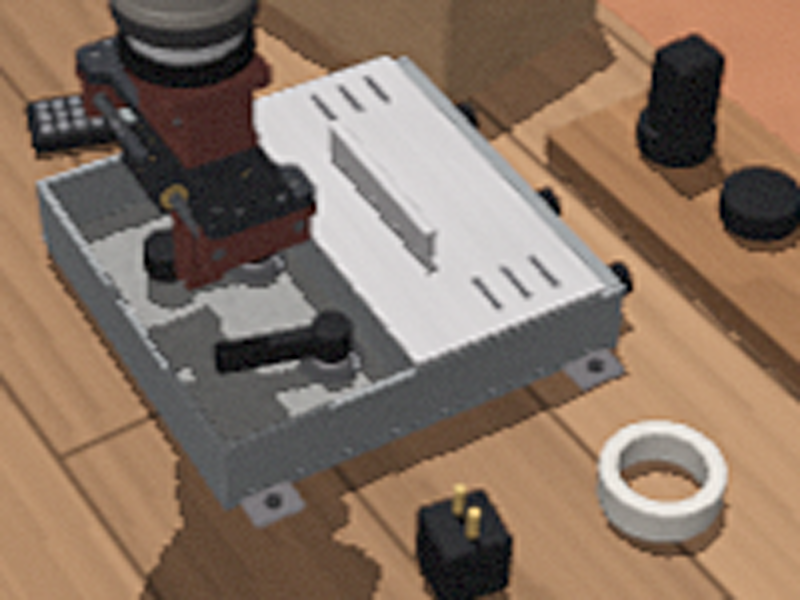

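```bash
python3 -c "
from h import *
s=pickle.load(open('side4.pkl','rb'))
f=lambda p:np.round([(p[0]-190)*4,(p[1]-140)*4])
w=lambda x,y,z:[*toworld(x,y),z]
T=np.array([-.0853,-.0045])
for z in(.053,.133): 
  for dx,dy in((0,0),(.01,-.0135),(-.01,-.0135),(-.01,.0135),(.0375,-.089),(-.0375,-.089)): print(z,dx,dy,f(proj(s,w(T[0]+dx,T[1]+dy,z))))
P=cloud(s)
b=tobox(P);m=(P[...,2]>.05)&(P[...,2]<.2)&(b[...,0]<-.01)&(b[...,0]>-.16)&(abs(b[...,1])<.12)
for lo in np.arange(.05,.2,.01):
  k=m&(P[...,2]>lo)&(P[...,2]<lo+.01)
  if k.sum()>3:print(lo.round(2),k.sum(),(b[k].min(0)*1000).round(),(b[k].max(0)*1000).round())
"
```

```text
0.053 0 0 [201. 278.]
0.053 0.01 -0.0135 [226. 286.]
0.053 -0.01 -0.0135 [196. 297.]
0.053 -0.01 0.0135 [175. 270.]
0.053 0.0375 -0.089 [328. 349.]
0.053 -0.0375 -0.089 [211. 395.]
0.133 0 0 [194. 175.]
0.133 0.01 -0.0135 [221. 184.]
0.133 -0.01 -0.0135 [189. 195.]
0.133 -0.01 0.0135 [168. 167.]
0.133 0.0375 -0.089 [328. 246.]
0.133 -0.0375 -0.089 [205. 292.]
0.05 157 [-136. -119.] [-10. 119.]
0.06 27 [-99. -81.] [-10.   2.]
0.07 20 [-98. -17.] [-90.   3.]
0.08 16 [-97. -16.] [-92.   1.]
0.09 20 [-98. -18.] [-92.   8.]
0.1 14 [-98. -21.] [-96.   3.]
0.13 39 [-118.  -88.] [-57.  74.]
0.14 170 [-120.  -89.] [-52.  75.]
0.15 250 [-120.  -91.] [-53.  77.]
0.16 154 [-120.  -95.] [-54.  81.]
0.17 595 [-120.  -98.] [-54.  85.]
0.18 194 [-120.  -97.] [-56.  78.]
0.19 87 [-110.  -49.] [-68.  11.]
```

The finger position agrees with the geometry: finger at box x -98 and beyond, y -17 to +10. I'll lower it and start the push.

Call:
drive_tool:
  rows: [0,0,1.5,0,0,0,0,0,3.1,0,0,0,0,0,3.1,0,0,0,0,1,3.1,0,0,0,0.1,2,3.1,0,0,0,0.3,3,3.1,0,0,0,0.4,4,3.1,0,0,0,0.4,4,3.1,0,0,0]

```text
time: 7.32
tool_pos: [0.5212, 0.179, 0.0247]
tool_rot: [0.0, 0.029, 1.0, 0.0]
contact_force: [0.2, -0.1, 0.1]
gripper_width: 0.0004
```

```bash
python3 snap.py 5; python3 -c "
from rig import arm; from h import *
print(tobox(arm.get_obs()['tool_pos']))"
```

```text
7.325 [0.5212 0.179  0.0247] [ 0.24 -0.13  0.06]
[-0.09011442  0.03580224]
```

View pics/side5c.png

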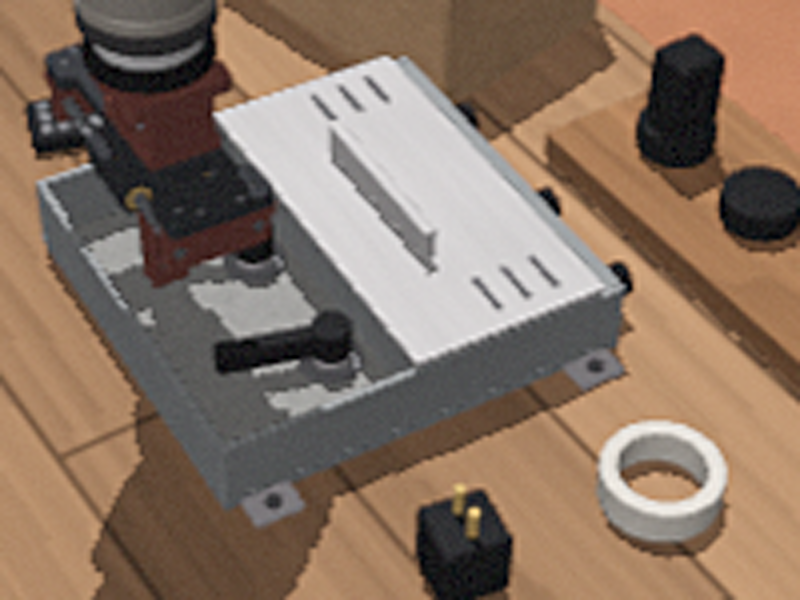

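The plain handle is unchanged at crop (215-350, 350). The finger has moved to y +36 and the disc is now hidden behind it. I'll carry on along the arc.

Call:
drive_tool:
  rows: [-0.1,1.2,0.3,0,0,0,-0.4,2.4,0.3,0,0,0,-1,3.5,0.3,0,0,0,-1.6,4.4,0.3,0,0,0,-2.4,4.9,0.3,0,0,0,-3.2,5.2,0.3,0,0,0,-3.6,5.2,0.3,0,0,0,-3.9,5.2,0.3,0,0,0,-3.9,5.2,0.3,0,0,0]

```text
time: 8.55
tool_pos: [0.5593, 0.2291, 0.0214]
tool_rot: [-0.004, 0.028, 1.0, 0.0]
contact_force: [-12.8, 4.2, 7.8]
gripper_width: 0.0004
```

```bash
python3 snap.py 6; python3 -c "
from rig import arm; from h import *
print(tobox(arm.get_obs()['tool_pos']))"
```

```text
8.55 [0.5593 0.2291 0.0214] [-12.76   4.15   7.82]
[-0.05492673  0.08904227]
```

View pics/side6c.png

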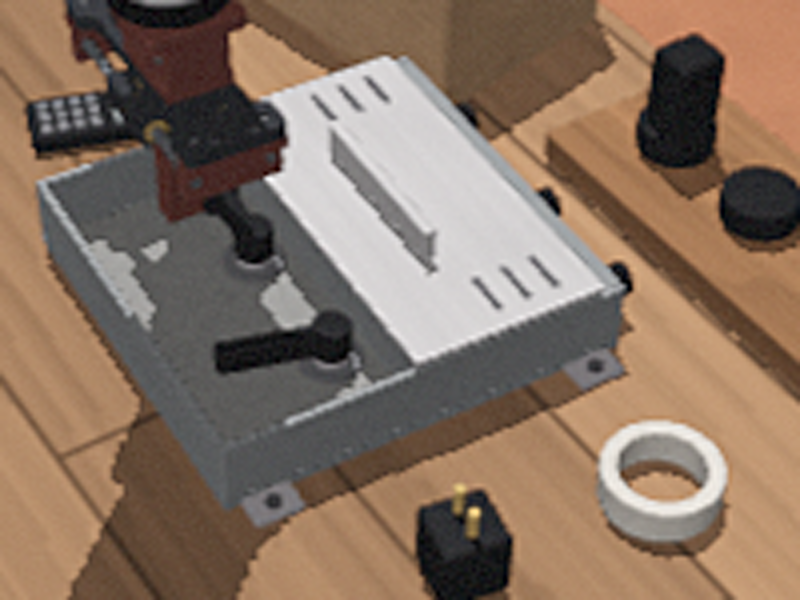

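The handle is at its stop: a 13 N reaction at box x -55, where -54 was expected. The side view shows its bar lying across the box. I'll back away, rise, and swing clear.

Call:
drive_tool:
  rows: [1.5,-0.3,0,0,0,0,3.5,-0.6,0,0,0,0,3.5,-0.6,0,0,0,0,3.5,-0.6,-4,0,0,0,3.5,-0.6,-9,0,0,0,3.5,-0.6,-14,0,0,0,3.5,-0.6,-19,0,0,0,3.5,-0.6,-20,0,0,0,3.5,-0.6,-20,0,0,0]

```text
time: 9.78
tool_pos: [0.5289, 0.2232, 0.2221]
tool_rot: [0.001, 0.03, 1.0, 0.0]
contact_force: [0.4, -0.3, 1.0]
gripper_width: 0.0007
```

Call:
drive_tool:
  rows: [3,5,0,0,0,0,6,10,0,0,0,0,9,15,0,0,0,0,12,20,0,0,0,0,15,25,0,0,0,0,18,30,0,0,0,0,20,35,0,0,0,0,22,38,0,0,0,0,22,38,0,0,0,0,22,38,0,0,0,0]

```text
time: 11.02
tool_pos: [0.3315, 0.6141, 0.2196]
tool_rot: [-0.0, 0.03, 1.0, -0.002]
contact_force: [-0.1, 0.2, -0.3]
gripper_width: 0.0005
```

```bash
python3 snap.py 7; python3 - <<'E'
from h import *
s0=pickle.load(open("top0.pkl","rb"));s=pickle.load(open("top7.pkl","rb"))
P=cloud(s); b=tobox(P); m=(P[...,2]>.066)&(P[...,2]<.09)&(abs(b[...,0])<.1)&(abs(b[...,1])<.1)
q=b[m]*1000; print("rib",m.sum(),q.mean(0),q.min(0),q.max(0),np.median(P[m][:,2]))
m=(s["pixels"].astype(int).sum(-1)<150)&(P[...,2]>.028)&(P[...,2]<.045)&(abs(b[...,0]+.065)<.06)&(abs(b[...,1])<.118)
n,lab,st,c=cv2.connectedComponentsWithStats(m.astype(np.uint8))
for i in range(1,n):
  if st[i,4]>15: q=b[lab==i]*1000; print(st[i],q.mean(0).round(),q.min(0).round(),q.max(0).round())
d=np.abs(s["pixels"].astype(int)-s0["pixels"]).sum(-1)
for nm,(y,x) in dict(phone=(228,143),tape=(182,349),chg=(237,345)).items(): print(nm,(d[y-25:y+25,x-20:x+20]>60).sum())
E
```

```text
11.025 [0.3315 0.6141 0.2196] [-0.14  0.19 -0.29]
rib 272 [39.98609899 -0.06539086] [ 36.4981109  -58.18009736] [45.67134986 58.66909377] 0.0800749915208252
[190 214  38  14 304] [-28.  71.] [-42.  27.] [-14. 108.]
[256 220  17  37 216] [-50. -55.] [-96. -72.] [-17. -41.]
phone 0
tape 0
chg 0
```

View pics/top7c.png

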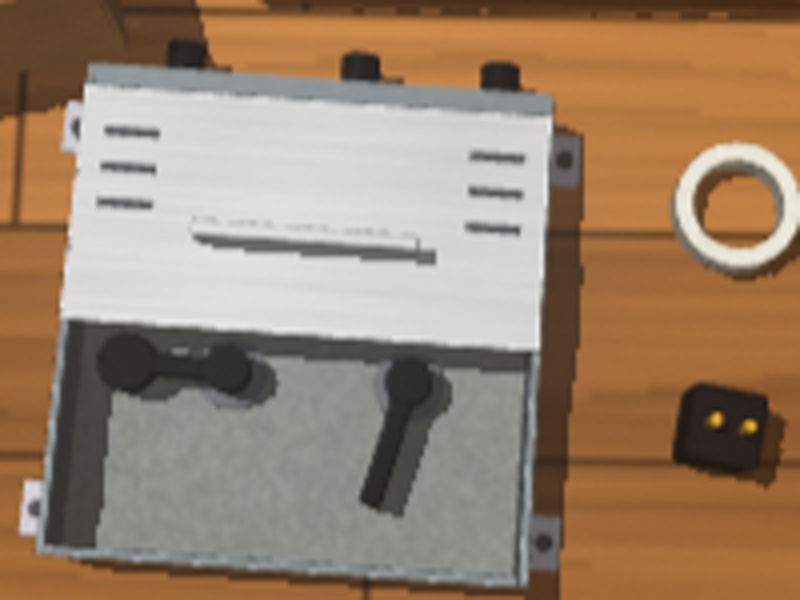

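View pics/side7c.png

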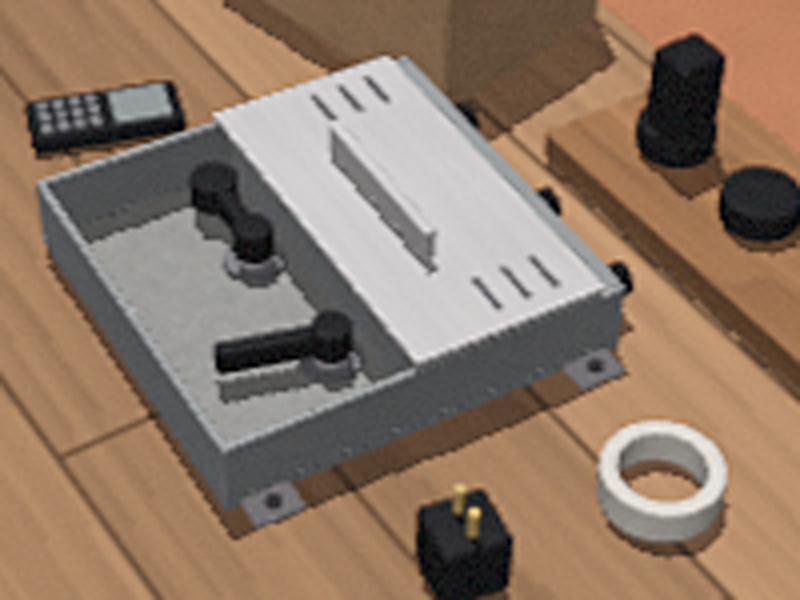

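The top view shows the cover open with its rib at box x +40 mm, 118 mm on from where it started. The disc at crop (128,362) lies level with its pivot at (228,370), across the box. The plain handle at (375-410, 380-500) is unmoved, and the pixels around the phone, tape roll and charger have not changed.

```bash
python3 -c "
from rig import hand_in
print(hand_in())"
```

```text
the job is handed in; nothing more can be done
None
```

I pushed the cover by its rib to its open stop, then pushed the disc-ended handle clockwise to its stop. I backed the arm clear and handed the job in at about 11 s of the 48 s allowed; no verdict is reported.

What the last checks showed:
- **Cover:** the rib moved 118 mm, from box x -78 to +40 mm. I put the joint at about 0.125 m by taking the closed plate's near edge as flush with the box front. It met a 14 N reaction at the stop, and the rib top still measures 80 mm high, so the cover is lying in its runners.
- **Disc-ended handle:** the disc centre and pivot are both at box x of about -28 mm, so it lies straight across the box at about 1.57 rad. It met a 13 N reaction at its stop.
- **Straight handle:** its tip reads the same to within about 3 mm, between a side view before the handle push and a top view after it.
- **Phone, tape roll and charger:** no pixels changed around any of them in the top view.
- **Arm:** the force reading was about zero, and the tool was well away from the box.

One check disagreed at first: the rib centre measured from picked pixels was about 5 mm off the depth measurement. The right-hand pick had probably caught the rib's shadow, so I used the depth value.

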